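# Turn the sample carousel to the red-lidded tub

### The job

The red-lidded sample is next for checking: turn the sample carousel by pushing the blue tabs on its rim with the fingertips until the red-lidded tub stands at the front, in line with the yellow arrow on the foot. Turn it gently, without spinning it fast, and do not push, grip or lift any of the tubs: all five stay upright in their seats. Leave everything else on the bench where it stands.

Things in the scene. Friction and masses are not known exactly. Their poses are not given: they have to be found in the camera images.
- carousel_base: fixed dark steel foot of the sample carousel, a disc 236 mm across with a tongue 56 mm wide that reaches out to 200 mm from the middle along the foot's own -x and bears a yellow arrow pointing inward at the disc; foot and tongue are at most 12 mm high. Origin: on the carousel's turning axis, at bench height; its -x axis points the way the tongue sticks out, which is the front
- front_place (a point): the front: the point 75 mm from the turning axis, where the yellow arrow points, on its line prolonged inward, at the height of the disc's top (40 mm above the bench), where the middle of the red-lidded tub's underside should come to stand. Fixed to the foot; it does not turn
- carousel (a joint): turning angle of the grey carousel disc in rad, 0 at the start of a run, positive anticlockwise seen from above; it turns freely both ways without a stop, has light bearing friction (about 1 N at the tabs) and soon stops when no longer pushed.
- carousel_top (a point): middle of the grey disc's top, on the turning axis. The disc is 230 mm across, its top 40 mm above the bench. At its rim stand five upright blue finger tabs, one midway between each two neighbouring seats (36 degrees from either seat, 72 degrees apart); each is a radial plate 10 mm thick that reaches from 105 to 145 mm from the axis and from 24 to 70 mm above the bench.
- tub_red_lid: closed sample tub with a red lid, 40 mm tall, 60 mm across the lid and 47 mm across the foot, standing in one of the five ring seats of the carousel (seat centres 75 mm from the turning axis). Origin: centre of its underside, 40 mm above the bench; z up. Loose: it only rests in its seat. The only red lid on the carousel, and the one that must face the front
- tub_a: closed sample tub with a white lid, 40 mm tall, 60 mm across the lid and 47 mm across the foot, standing in one of the five ring seats of the carousel (seat centres 75 mm from the turning axis). Origin: centre of its underside, 40 mm above the bench; z up. Loose: it only rests in its seat
- tub_b: closed sample tub with a white lid, 40 mm tall, 60 mm across the lid and 47 mm across the foot, standing in one of the five ring seats of the carousel (seat centres 75 mm from the turning axis). Origin: centre of its underside, 40 mm above the bench; z up. Loose: it only rests in its seat
- tub_c: closed sample tub with a white lid, 40 mm tall, 60 mm across the lid and 47 mm across the foot, standing in one of the five ring seats of the carousel (seat centres 75 mm from the turning axis). Origin: centre of its underside, 40 mm above the bench; z up. Loose: it only rests in its seat
- tub_d: closed sample tub with a white lid, 40 mm tall, 60 mm across the lid and 47 mm across the foot, standing in one of the five ring seats of the carousel (seat centres 75 mm from the turning axis). Origin: centre of its underside, 40 mm above the bench; z up. Loose: it only rests in its seat
- spray_bottle: purple spray bottle with a blue head, 160 mm tall, 72 mm across, a bystander. Origin: centre of its underside
- tumbler: red drinking tumbler with a black lid, 124 mm tall, 80 mm across, a bystander. Origin: centre of its underside
- spare_tub: a closed tub with a white lid like those on the carousel (40 mm tall, 60 mm across), standing on the bench, a bystander. Origin: centre of its underside
There are look-alikes about, which are no part of the job. Leave any purple look-alike of the tub_d alone. Leave any purple look-alike of the tub_c alone.

How it is judged:
On the way:
1. the fingers push the carousel (contact force between the fingers and carousel above 0.2 N), for 0.1 s.
At the end, for the whole second after the job is handed in: the middle of the red-lidded tub is within 12 mm (horizontally) of the front place, the carousel is at rest (below 0.05 rad/s), all five tubs are upright (within 0.1 rad) in their seats (height within 4 mm), and the three bystanders are within 20 mm of where they began (horizontal distance between tub_red_lid and front_place below 0.012 m and velocity of joint carousel between -0.05 and 0.05 rad/s and height (world z) of tub_red_lid between 0.036 and 0.044 m and angle between each of tub_red_lid, tub_a, tub_b, tub_c, tub_d's own z axis and vertical below 0.1 rad and height (world z) of tub_a between 0.036 and 0.044 m and height (world z) of tub_b between 0.036 and 0.044 m and height (world z) of tub_c between 0.036 and 0.044 m and height (world z) of tub_d between 0.036 and 0.044 m and distance of each of spray_bottle, tumbler, spare_tub from where it was at the start of the episode below 0.02 m); the robot touches nothing.
It fails at once if a tub on the carousel is pushed or gripped by the robot (more than 2 N) (contact force between any of the fingers, the arm and tub_red_lid above 2 N or contact force between any of the fingers, the arm and tub_a above 2 N or contact force between any of the fingers, the arm and tub_b above 2 N or contact force between any of the fingers, the arm and tub_c above 2 N or contact force between any of the fingers, the arm and tub_d above 2 N).
It fails at once if a tub is lifted from its seat (more than 8 mm) or tipped (more than 0.3 rad) (height (world z) of any of tub_red_lid, tub_a, tub_b, tub_c, tub_d above 0.048 m or angle between any of tub_red_lid, tub_a, tub_b, tub_c, tub_d's own z axis and vertical above 0.3 rad).
It fails at once if the carousel is spun fast (over 2.5 rad/s) (velocity of joint carousel above 2.5 rad/s or velocity of joint carousel below -2.5 rad/s).
It fails at once if a bystander is moved more than 20 mm (distance of any of spray_bottle, tumbler, spare_tub from where it was at the start of the episode above 0.02 m).
It also fails if it takes over 56 s, if anything falls off the work surface, if the arm or the gripper's body presses on something with over 40 N, if the wrist force passes 120 N, or if a joint passes its speed limit or range.

### The arm

A 7-joint arm with a two-finger parallel gripper is mounted at the origin on the work surface. World frame = base frame: x ahead of the robot, y to its left, z up, the work surface at z = 0. Lengths are in m, angles in rad, forces in N, time in s.
With the tool pointing down it reaches from about 0.4 to 0.85 m from the base axis. Payload 10.4 kg.
Tool frame: the origin (TCP) lies midway between the tips of the shut fingers; the grasp point (between the pads) lies 19 mm behind it; y points along the fingers, x is the direction in which the jaws open and shut, and the axes are right-handed (so a half turn about y gives the same grasp; the last joint's range is limited). The gripper opens to 87 mm and grips with 3 to 60 N. Pads are 19 mm wide; open, the fingers measure 117 mm over their backs; the gripper's body (75 mm by 190 mm) begins 51 mm behind the grasp point.
Start: joints at [-1.309, 0.332, -0.065, 1.46, 0.022, 1.35, -0.088], TCP at [0.176, 0.6, 0.223] pointing down, gripper open.
Joint ranges: [-2.6, 2.6], [-0.5, 2.12], [-1.47, 1.34], [0.16, 2.42], [-1.27, 4.41], [0.06, 2.06], [-2.6, 2.6]. Speed limits (rad/s): [2.22, 2.22, 2.79, 2.79, 3.14, 3.14, 3.14].

### API

Orientations are given as a unit quaternion [x, y, z, w].
In Python, from bench import r gives the robot as it stands. The module is installed in compiled form; this text tells all that it offers.
- The arm moves only by the tool arm_command, never from a script. Its argument "deltas" is one flat list of numbers, 6 for each row, row after row: the shift along the tool's x, y, z in m, then the turn, a rotation vector about the tool's x, y, z in degrees. In form: [tx, ty, tz, ax, ay, az, tx, ty, tz, ax, ay, az, ...]. A call has 1 to 8 rows; each row is the pose to reach, as a shift and turn from the pose commanded when the call began, along the tool's axes at that moment; what a row does not reach only later rows make up. A row lasts 1/8 s, in which the tool goes at most 62.5 mm and 10.7 degrees, less where a joint would pass 70% of its speed; a pose out of reach is approached as far as the arm can. A call with a gripper value outside its range is refused whole. "hand" is the opening, from 0 (shut) to 1 (fully open), set as the call begins (left out, the last holds). The fingers move at their own pace and stop on an object; "grip_force" is the grip in N (left out, the last holds). Time passes only in rows, so rows that repeat a pose let the fingers close. It gives the time, the measured TCP pose, the force and the opening at its end, in the units of the state.
- r.read_state(): the state, without advancing time (a new reading comes with each control period).
- r.camera(name): name is "scene" or "top"; returns a dict with "image" (420x560x3 uint8, red, green, blue), "intrinsics" (3x3 intrinsics, pixels), "k1" (the pictures are not rectified: a ray, as slopes to the right and down, at radius r is drawn at 1 + k1 r^2 times it, then the intrinsics apply), "world_from_camera" (4x4, takes a point from camera to world coordinates). Camera axes: x right, y down, z forward; pixel columns grow to the right and rows downward; lengths in m; the calibration is good to about 2 mm. A picture is of the moment at which its call begins. There is no depth.
- r.close_job(): hands the job in, once; it reports no verdict.
Trained networks look in a picture, given as the dict that the camera call returned (one of the last four; its "shot" number tells which), for a name from the list of things; names that differ only in an ending like _2 or _b are one class to them, and where a whole thing is asked for, a point or a joint stands for the part that bears it (a point fixed in the world has none). Each returns a list of dicts, best first, with "conf" (0 to 1); they miss things now and then, are a little off and sometimes report something else, mostly with a low value. They report only what shows in the picture. A call takes as long as a camera call. They do not tell look-alikes from the thing itself.
- r.boxes_of(picture, query): "centre" ([row, column] in pixels, amid what is visible of it).
- r.regions_of(picture, query): "region" (420x560 bool, what is visible of it) and "centre" ([row, column] in pixels, amid what is visible of it).
The state is a dict: "time": time; "joint_positions": joint angles; "joint_vel": joint speeds; "joint_torque": joint torques, N m; "ee_pos": TCP position; "eef_rot": TCP orientation; "ft_force": force on the tool from outside, world axes, zero at the start; "torque": the same for the moment, N m; "width": finger opening in m.
Only numpy, scipy, OpenCV 4.12 (cv2) and the standard library are available. Lean on these libraries where they do the work, as an engineer would, in place of code of your own. Each camera call takes 0.05 s, during which the arm holds its last target.

## Working session

There is one attempt and no reset: what is moved stays moved. The work goes in short steps, Python scripts to look and compute and a tool call to move; the robot and the scene stay as the last step left them, time stands still between calls to the robot, and variables do not carry over. Pictures are saved under pics/ and viewed, and the job is handed in when it is done.

Besides the shell and the picture viewer there is one more tool, called after ">>>" by a JSON object that holds its "name" and its "arguments", one argument or row to a line. arm_command: Moves the arm, as the interface text tells. Its arguments: {"type":"object","properties":{"deltas":{"type":"array","items":{"type":"number"}},"hand":{"type":"number"},"grip_force":{"type":"number"}},"required":["deltas"]}

```bash
mkdir -p pics; python3 - <<'E'
from bench import r
import cv2,pickle
s=r.read_state(); print({k:s[k] for k in('time','ee_pos','eef_rot','ft_force','width')})
for n in('scene','top'):
    p=r.camera(n); cv2.imwrite(f'pics/{n}0.png',p['image'][:,:,::-1]); pickle.dump(p,open(f'{n}0.pkl','wb'))
    print(n,p['intrinsics'],p['k1'],p['world_from_camera'])
    for q in('carousel_base','carousel_top','tub_red_lid','tub_a','spray_bottle','tumbler','spare_tub'):
        print(q,[(round(d['conf'],2),[round(float(x)) for x in d['centre']]) for d in r.boxes_of(p,q)])
E
```

```text
{'time': 0.0, 'ee_pos': array([0.17550221, 0.59945202, 0.22176041]), 'eef_rot': array([ 0.56620262,  0.42361226, -0.42437985, -0.56556962]), 'ft_force': array([ 1.41623331, -0.14129859,  0.9000751 ]), 'width': 0.08730619757427427}
scene [[383.36166853   0.         278.33571976]
 [  0.         383.36166853 211.36950373]
 [  0.           0.           1.        ]] -0.09896728523455794 [[-0.50144076  0.60468504 -0.61879978  1.15894452]
 [ 0.86496576  0.33401233 -0.37452636  0.34510111]
 [-0.01978373 -0.7230434  -0.69051925  0.68739216]
 [ 0.          0.          0.          1.        ]]
carousel_base [(0.75, [257, 291])]
carousel_top [(0.62, [228, 284])]
tub_red_lid [(0.59, [200, 265])]
tub_a [(0.92, [301, 259]), (0.91, [191, 298]), (0.9, [249, 381]), (0.86, [225, 262]), (0.77, [210, 323]), (0.7, [234, 303]), (0.63, [298, 369])]
spray_bottle [(0.73, [290, 446]), (0.42, [156, 181])]
tumbler [(0.64, [163, 138])]
spare_tub [(0.79, [153, 182])]
top [[381.76084184   0.         277.16105907]
 [  0.         381.76084184 202.0702766 ]
 [  0.           0.           1.        ]] -0.1080891958620644 [[ 0.00235815 -0.9986919   0.05107764  0.56067906]
 [-0.99978665 -0.00340271 -0.02037317  0.02511393]
 [ 0.02052033 -0.0510187  -0.99848686  0.98326223]
 [ 0.          0.          0.          1.        ]]
carousel_base [(0.63, [270, 286]), (0.47, [180, 282]), (0.25, [237, 275])]
carousel_top [(0.59, [208, 265])]
tub_red_lid [(0.63, [210, 298])]
tub_a [(0.95, [179, 283]), (0.85, [238, 274]), (0.84, [168, 170]), (0.83, [187, 242]), (0.69, [223, 239]), (0.63, [221, 179])]
spray_bottle [(0.72, [188, 112])]
tumbler [(0.68, [189, 446])]
spare_tub [(0.93, [251, 434])]
```

View pics/scene0.png

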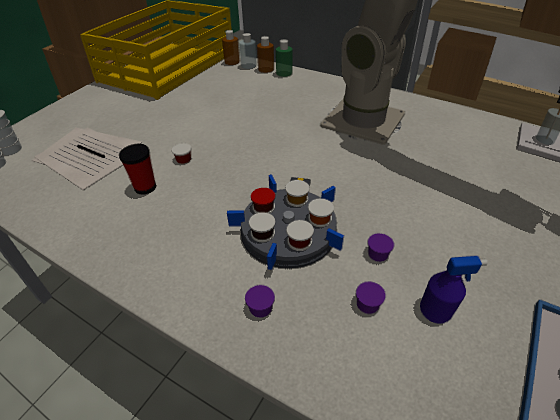

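View pics/top0.png

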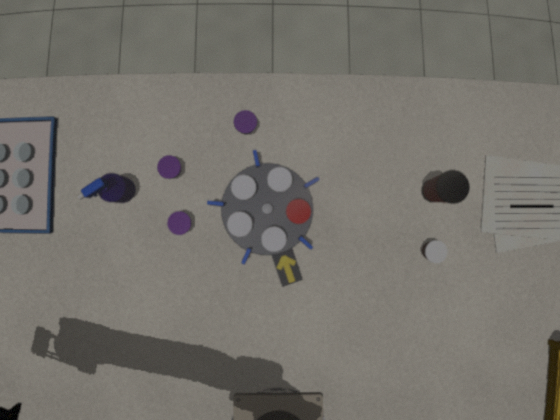

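```bash
cat > h.py <<'E'
import numpy as np,cv2
from scipy.spatial.transform import Rotation as R
def w(p,row,col,z):
    K=p['intrinsics'];d=((col-K[0,2])/K[0,0],(row-K[1,2])/K[1,1]);d=np.array(d);u=d.copy()
    for _ in range(20): u=d/(1+p['k1']*(u@u))
    T=p['world_from_camera'];v=T[:3,:3]@np.array([u[0],u[1],1]);o=T[:3,3]
    return (o+v*(z-o[2])/v[2])
def blobs(p,lo,hi,amin=15):
    h=cv2.cvtColor(p['image'],cv2.COLOR_RGB2HSV);m=cv2.inRange(h,lo,hi)
    n,l,s,c=cv2.connectedComponentsWithStats(m)
    return [(s[i,4],c[i][1],c[i][0]) for i in range(1,n) if s[i,4]>=amin]
E
python3 - <<'E'
import pickle;from h import *
p=pickle.load(open('top0.pkl','rb'));q=pickle.load(open('scene0.pkl','rb'))
for nm,lo,hi,z in(('blue',(105,120,60),(122,255,255),.07),('red',(0,150,90),(8,255,255),.08),('yellow',(20,120,100),(35,255,255),.012),('white',(0,0,150),(40,40,255),.08)):
  for n,P in(('top',p),('scene',q)):
    for a,rr,cc in blobs(P,lo,hi):
      x=w(P,rr,cc,z)
      if abs(x[0]-.55)<.22 and abs(x[1])<.25: print(nm,n,a,round(rr),round(cc),x.round(3))
cv2.imwrite('pics/crop.png',cv2.resize(p['image'][140:300,190:350,::-1],None,fx=3.7,fy=3.7,interpolation=cv2.INTER_CUBIC))
s=R.from_quat([0.56620262,0.42361226,-0.42437985,-0.56556962]);print(s.as_matrix().round(3))
E
```

```text
blue top 36 158 256 [0.713 0.058 0.07 ]
blue top 37 203 216 [0.605 0.154 0.07 ]
blue top 41 242 305 [ 0.512 -0.061  0.07 ]
blue top 39 255 246 [0.48 0.08 0.07]
blue scene 57 183 273 [ 0.521 -0.055  0.07 ]
blue scene 128 193 329 [0.49  0.087 0.07 ]
blue scene 232 218 235 [ 0.672 -0.067  0.07 ]
blue scene 229 238 334 [0.62  0.159 0.07 ]
blue scene 125 256 271 [0.729 0.063 0.07 ]
red top 73 217 301 [ 0.571 -0.051  0.08 ]
red scene 308 195 263 [ 0.585 -0.045  0.08 ]
yellow top 229 267 287 [ 0.446 -0.019  0.012]
white scene 273 187 297 [0.519 0.013 0.08 ]
white scene 331 207 321 [0.554 0.094 0.08 ]
white scene 368 221 262 [ 0.661 -0.001  0.08 ]
white scene 393 230 300 [0.642 0.085 0.08 ]
white scene 25 228 235 [ 0.706 -0.042  0.08 ]
white scene 26 235 232 [ 0.728 -0.034  0.08 ]
[[ 0.281 -0.    -0.96 ]
 [ 0.96  -0.001  0.281]
 [-0.001 -1.    -0.   ]]
```

View pics/crop.png

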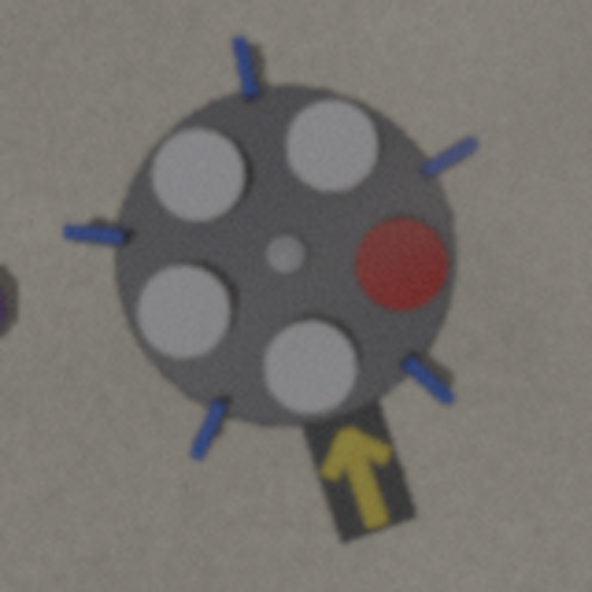

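```bash
cat >> h.py <<'E'
from scipy.optimize import least_squares
def analyse(p,C=None,z=.07):
    t=[w(p,rr,cc,z)[:2] for a,rr,cc in blobs(p,(105,90,40),(125,255,255),12)]
    t=np.array([x for x in t if abs(np.hypot(*(x-np.array([.585,.028])))-.125)<.04])
    def f(v):
        d=t-v[:2];a=np.arctan2(d[:,1],d[:,0]);e=(a-v[2]+np.pi/5)%(2*np.pi/5)-np.pi/5
        return np.r_[e*.125,np.hypot(d[:,0],d[:,1])-.125]
    best=min((least_squares(f,[.585,.028,k]) for k in np.arange(0,1.26,.2)),key=lambda s:s.cost)
    return best.x,t,f(best.x)
def red(p):
    b=max((b for b in blobs(p,(0,110,60),(8,255,255),40) if .45<w(p,b[1],b[2],.08)[0]<.75 and abs(w(p,b[1],b[2],.08)[1])<.2))
    return w(p,b[1],b[2],.08)
E
python3 - <<'E'
import pickle;from h import *
for n in('top','scene'):
  p=pickle.load(open(n+'0.pkl','rb'))
  v,t,e=analyse(p);C=v[:2]
  print(n,v.round(4),'\n',t.round(3),(e*1000).round(1))
  d=t-C;print('tabs',np.degrees(np.arctan2(d[:,1],d[:,0])).round(1))
  x=red(p)[:2]-C;print('red',red(p),np.hypot(*x),np.degrees(np.arctan2(x[1],x[0])))
  h=cv2.cvtColor(p['image'],cv2.COLOR_RGB2HSV);m=cv2.inRange(h,(18,100,60),(38,255,255))
  ys,xs=np.nonzero(m);P=np.array([w(p,a,b,.012)[:2] for a,b in zip(ys,xs)])
  P=P[np.hypot(*(P-C).T)<.22]
  if len(P)>20:
    c=P.mean(0);ev=np.linalg.eigh(np.cov(P.T))[1][:,1];print('arrow',len(P),c,np.degrees(np.arctan2(*(c-C)[::-1])),np.hypot(*(c-C)),np.degrees(np.arctan2(ev[1],ev[0])))
E
```

```text
top [0.5932 0.0317 0.2183] 
 [[ 0.713  0.058]
 [ 0.655 -0.073]
 [ 0.605  0.154]
 [ 0.512 -0.06 ]
 [ 0.48   0.08 ]] [-0.7  0.1 -0.1  0.2  0.5 -2.3 -3.2 -2.  -2.5 -2.2]
tabs [  12.2  -59.4   84.4 -131.4  156.7]
red [ 0.58521947 -0.04334403  0.08      ] 0.07551523327142633 -96.05795067060158
arrow 270 [ 0.44589136 -0.01923895] -160.90621847167787 0.15587300040426844 -160.99573877785107
scene [0.6069 0.0377 0.2193] 
 [[ 0.524 -0.055]
 [ 0.491  0.086]
 [ 0.67  -0.067]
 [ 0.621  0.159]
 [ 0.728  0.065]] [-0.9  1.7  1.3 -2.5  0.3 -0.7  0.7 -2.5 -2.5 -0.5]
tabs [-131.8  157.4  -58.8   83.4   12.7]
red [ 0.58562393 -0.04531847  0.08      ] 0.0856687087734598 -104.39653640261281
```

>>> {"name": "arm_command", "arguments": {
  "deltas": [-0.03, 0, -0.042, 0, -3, 0, -0.06, 0, -0.084, 0, -6, 0, -0.09, 0, -0.126, 0, -9, 0, -0.12, 0, -0.168, 0, -12, 0, -0.15, 0, -0.21, 0, -15, 0, -0.18, 0, -0.252, 0, -18, 0, -0.21, 0, -0.294, 0, -21, 0, -0.24, 0, -0.336, 0, -24, 0],
  "hand": 0
}}

```text
time: 1.8
ee_pos: [0.4316, 0.2737, 0.2229]
eef_rot: [0.465, 0.533, -0.532, -0.465]
ft_force: [0.1, 0.7, 0.1]
width: 0.0151
```

```bash
cat >> h.py <<'E'
C=np.array([.5932,.0317])
def pose(r,phi,z,psi):  # polar pos about axis (deg), psi = world heading of tool z (deg)
    a=np.radians(phi);pz=np.radians(psi)
    Y=np.array([0,0,-1.]);Z=np.array([np.cos(pz),np.sin(pz),0]);X=np.cross(Y,Z)
    return np.r_[C+r*np.array([np.cos(a),np.sin(a)]),z],R.from_matrix(np.c_[X,Y,Z])
def deltas(s,poses):
    q=R.from_quat(s['eef_rot']);o=[]
    for P,Q in poses: o.append(np.r_[q.inv().apply(P-s['ee_pos']),(q.inv()*Q).as_rotvec(degrees=True)])
    return np.array(o)
E
python3 - <<'E'
from bench import r
from h import *
s=r.read_state();print(s['time'],s['ee_pos'],s['width'],s['ft_force'],R.from_quat(s['eef_rot']).as_matrix().round(3))
np.set_printoptions(suppress=True,precision=3)
print(deltas(s,[pose(.132,-40,.22,210.5),pose(.132,-40,.05,210.5)]))
E
```

```text
1.8 [0.43155544 0.27370527 0.22285187] 0.015120143108595479 [0.07241778 0.73216365 0.12861197] [[-0.135  0.001 -0.991]
 [ 0.991  0.001 -0.135]
 [ 0.001 -1.    -0.001]]
[[ -0.359   0.003  -0.216   0.041 -22.718   0.024]
 [ -0.36    0.173  -0.216   0.041 -22.718   0.024]]
```

>>> {"name": "arm_command", "arguments": {
  "deltas": [-0.045, 0, -0.027, 0, -2.8, 0, -0.09, 0, -0.054, 0, -5.6, 0, -0.135, 0, -0.081, 0, -8.5, 0, -0.18, 0, -0.108, 0, -11.3, 0, -0.225, 0, -0.135, 0, -14.2, 0, -0.27, 0.001, -0.162, 0, -17, 0, -0.315, 0.002, -0.189, 0, -20, 0, -0.359, 0.003, -0.216, 0, -22.7, 0]
}}

```text
time: 2.8
ee_pos: [0.6937, -0.0529, 0.2196]
eef_rot: [0.351, 0.614, -0.614, -0.351]
ft_force: [0.3, 0.2, 0.8]
width: 0.0006
```

```bash
python3 - <<'E'
from bench import r
from h import *
np.set_printoptions(suppress=True,precision=3)
for n in('top','scene'):
    p=r.camera(n);cv2.imwrite(f'pics/{n}1.png',p['image'][:,:,::-1])
s=r.read_state();print(s['time'],s['ee_pos'],s['width'],s['ft_force'])
print(deltas(s,[pose(.132,-40,.05,210.5)]))
E
```

```text
2.9 [ 0.694 -0.058  0.218] 0.0007361998677669063 [-0.225 -0.818 -0.324]
[[ 0.005  0.168 -0.004 -0.17  -0.418 -0.151]]
```

View pics/top1.png

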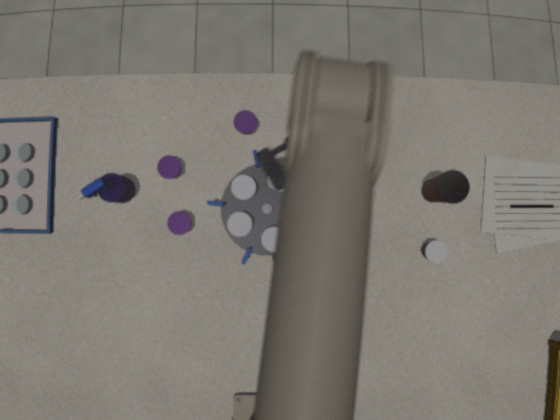

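View pics/scene1.png

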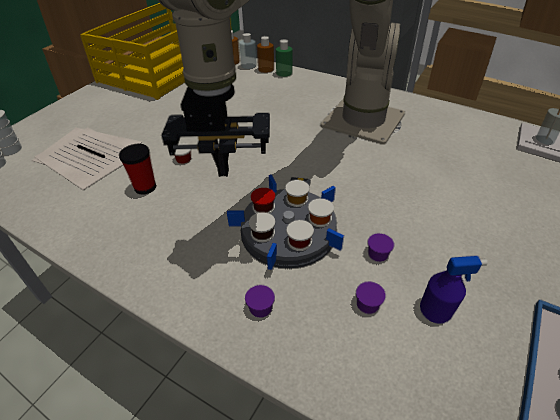

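>>> {"name": "arm_command", "arguments": {
  "deltas": [0.003, 0.03, -0.003, 0, 0, 0, 0.003, 0.06, -0.003, 0, 0, 0, 0.003, 0.085, -0.003, 0, 0, 0, 0.003, 0.105, -0.003, 0, 0, 0, 0.003, 0.125, -0.003, 0, 0, 0, 0.003, 0.14, -0.003, 0, 0, 0, 0.003, 0.155, -0.003, 0, 0, 0, 0.003, 0.167, -0.003, 0, 0, 0]
}}

```text
time: 3.9
ee_pos: [0.6938, -0.0477, 0.0517]
eef_rot: [0.352, 0.614, -0.613, -0.352]
ft_force: [0.1, -0.5, 0.2]
width: 0.0005
```

```bash
python3 - <<'E'
from bench import r
from h import *
np.set_printoptions(suppress=True,precision=3)
p=r.camera('scene');cv2.imwrite('pics/scene2.png',p['image'][:,:,::-1])
s=r.read_state();print(s['time'],s['ee_pos'],s['width'],s['ft_force'])
print(deltas(s,[pose(.132,th+6.4,.05,th-90) for th in (-50,-55,-59.5)]))
E
```

```text
3.95 [ 0.693 -0.048  0.05 ] 0.0001834569461192026 [-1.168 -0.923 -1.199]
[[-0.008  0.     0.01  -0.095 -9.617  0.074]
 [-0.011  0.     0.021 -0.098 -4.617  0.07 ]
 [-0.012  0.     0.031 -0.101 -0.117  0.066]]
```

View pics/scene2.png

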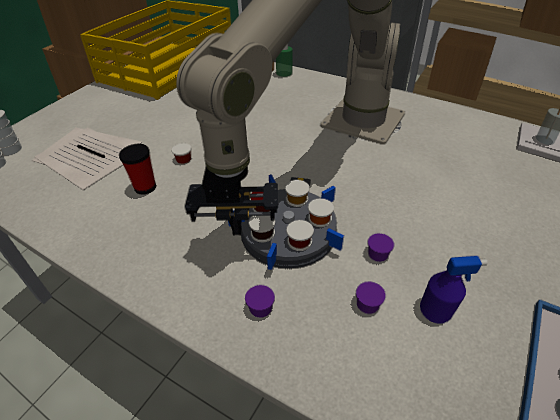

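>>> {"name": "arm_command", "arguments": {
  "deltas": [-0.004, 0, 0.005, 0, 0, 0, -0.008, 0, 0.012, 0, 0, 0, -0.011, 0, 0.018, 0, 0, 0, -0.012, 0, 0.023, 0, 0, 0, -0.012, 0, 0.027, 0, 0, 0, -0.012, 0, 0.031, 0, 0, 0, -0.012, 0, 0.034, 0, 1, 0, -0.012, 0, 0.037, 0, 2, 0]
}}

```text
time: 4.95
ee_pos: [0.668, -0.0767, 0.0526]
eef_rot: [0.363, 0.607, -0.607, -0.362]
ft_force: [1.1, 0.6, -0.5]
width: 0.0005
```

```bash
cat > st.py <<'E'
import sys
from bench import r
from h import *
np.set_printoptions(suppress=True,precision=3)
n=sys.argv[1]
p=r.camera('scene');cv2.imwrite(f'pics/scene{n}.png',p['image'][:,:,::-1])
try:
    v,t,e=analyse(p);print('phase',np.degrees(v[2]),v[:2],len(t))
    print('red',red(p))
except Exception as ex: print(ex)
s=r.read_state();print(s['time'],s['ee_pos'],s['ft_force'])
d=s['ee_pos'][:2]-C;print('r,phi',np.hypot(*d),np.degrees(np.arctan2(d[1],d[0])))
print(deltas(s,[pose(.132,th+6.4,.05,th-90) for th in map(float,sys.argv[2:])]))
E
python3 st.py 3 -68 -72 -76 -80 -84 -88
```

```text
phase 11.026907482157768 [0.607 0.041] 5
red [ 0.6   -0.054  0.08 ]
5.0 [ 0.668 -0.077  0.053] [0.41  0.33  0.809]
r,phi 0.1317394610327798 -55.59777954383386
[[-0.001  0.003  0.014  0.005  6.256 -0.002]
 [-0.001  0.003  0.023  0.005 10.256 -0.002]
 [ 0.     0.003  0.032  0.005 14.256 -0.002]
 [ 0.002  0.003  0.041  0.006 18.256 -0.002]
 [ 0.004  0.003  0.05   0.006 22.256 -0.001]
 [ 0.007  0.003  0.059  0.006 26.256 -0.001]]
```

View pics/scene3.png

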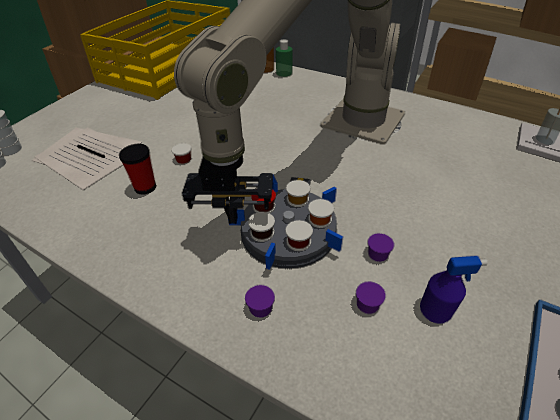

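>>> {"name": "arm_command", "arguments": {
  "deltas": [-0.001, 0.001, 0.007, 0, 3, 0, -0.001, 0.002, 0.014, 0, 6, 0, -0.001, 0.002, 0.021, 0, 9, 0, 0, 0.002, 0.028, 0, 12, 0, 0.001, 0.002, 0.034, 0, 15, 0, 0.002, 0.002, 0.041, 0, 18, 0, 0.003, 0.002, 0.047, 0, 21, 0, 0.005, 0.002, 0.054, 0, 24, 0]
}}

```text
time: 6.0
ee_pos: [0.618, -0.0978, 0.0506]
eef_rot: [0.481, 0.518, -0.518, -0.481]
ft_force: [1.5, 0.4, 0.5]
width: 0.0002
```

```bash
python3 st.py 4 -88 -92 -96 -100 -104 -108
```

```text
phase -12.97070306314977 [0.608 0.039] 5
red [ 0.554 -0.025  0.08 ]
6.05 [ 0.617 -0.098  0.051] [-0.204 -0.708  1.199]
r,phi 0.13217569531431714 -79.56547295745196
[[-0.     0.001  0.005 -0.025  2.104  0.011]
 [-0.001  0.001  0.014 -0.025  6.104  0.01 ]
 [-0.     0.001  0.023 -0.026 10.104  0.009]
 [ 0.001  0.001  0.032 -0.026 14.104  0.008]
 [ 0.002  0.001  0.041 -0.026 18.104  0.007]
 [ 0.004  0.001  0.05  -0.027 22.104  0.006]]
```

View pics/scene4.png

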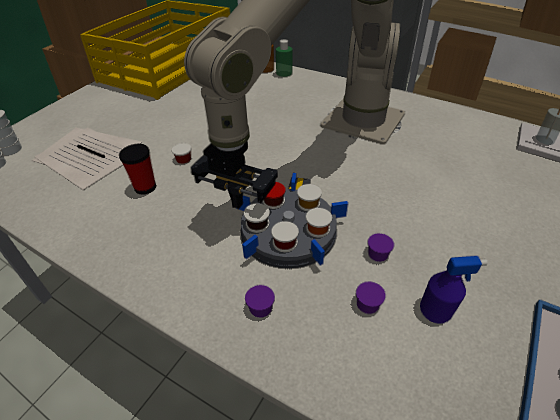

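>>> {"name": "arm_command", "arguments": {
  "deltas": [0, 0.001, 0.007, 0, 3, 0, -0.001, 0.001, 0.014, 0, 6, 0, 0, 0.001, 0.021, 0, 9, 0, 0, 0.001, 0.028, 0, 12, 0, 0.001, 0.001, 0.034, 0, 15, 0, 0.002, 0.001, 0.041, 0, 18, 0, 0.003, 0.001, 0.047, 0, 21, 0, 0.005, 0.001, 0.054, 0, 24, 0]
}}

```text
time: 7.05
ee_pos: [0.5639, -0.0971, 0.0497]
eef_rot: [0.578, 0.407, -0.407, -0.578]
ft_force: [1.8, -0.5, 2.0]
width: 0.0003
```

```bash
python3 st.py 5 -112 -116 -120 -123 -125
```

```text
phase 35.18231676004965 [0.607 0.037] 4
red [ 0.532 -0.011  0.08 ]
7.1 [ 0.563 -0.097  0.05 ] [-0.411 -0.899 -0.364]
r,phi 0.1320991313420489 -103.19767882757448
[[-0.    -0.     0.006 -0.032  2.174  0.011]
 [-0.001 -0.     0.015 -0.032  6.174  0.01 ]
 [-0.    -0.     0.024 -0.032 10.174  0.009]
 [ 0.    -0.     0.031 -0.033 13.174  0.008]
 [ 0.001 -0.     0.035 -0.033 15.174  0.007]]
```

View pics/scene5.png

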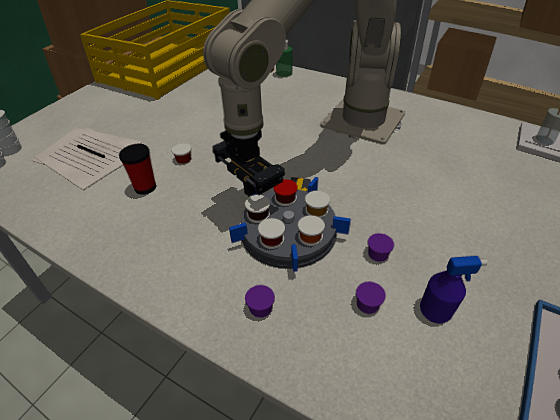

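>>> {"name": "arm_command", "arguments": {
  "deltas": [0, 0, 0.007, 0, 3, 0, -0.001, 0, 0.014, 0, 6, 0, 0, 0, 0.02, 0, 8.5, 0, 0, 0, 0.025, 0, 10.5, 0, 0, 0, 0.029, 0, 12.3, 0, 0, 0, 0.032, 0, 13.7, 0, 0.001, 0, 0.034, 0, 14.7, 0, 0.001, 0, 0.035, 0, 15.2, 0]
}}

```text
time: 8.1
ee_pos: [0.5311, -0.0845, 0.0495]
eef_rot: [0.627, 0.327, -0.327, -0.627]
ft_force: [1.7, -0.1, 0.4]
width: 0.0005
```

```bash
python3 st.py 6 -125
```

```text
phase 19.218940901488416 [0.609 0.04 ] 5
red [0.523 0.005 0.08 ]
8.15 [ 0.531 -0.084  0.05 ] [ 0.278 -1.028  0.092]
r,phi 0.1316802791628338 -118.16583891921736
[[-0.    -0.     0.001 -0.008  0.147  0.003]]
```

View pics/scene6.png

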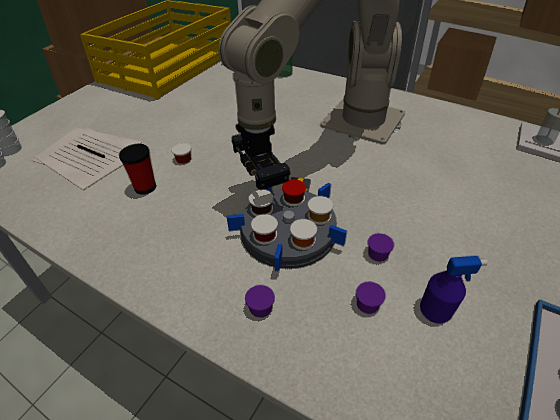

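>>> {"name": "arm_command", "arguments": {
  "deltas": [0, 0, -0.006, 0, 0, 0, -0.002, 0, -0.014, 0, 0, 0, -0.003, -0.01, -0.018, 0, 0, 0, -0.003, -0.04, -0.018, 0, 0, 0, -0.003, -0.08, -0.018, 0, 0, 0, -0.003, -0.12, -0.018, 0, 0, 0, -0.003, -0.16, -0.018, 0, 0, 0, -0.003, -0.2, -0.018, 0, 0, 0]
}}

```text
time: 9.15
ee_pos: [0.5441, -0.0977, 0.2516]
eef_rot: [0.627, 0.328, -0.327, -0.627]
ft_force: [0.7, -0.5, 0.7]
width: 0.0007
```

>>> {"name": "arm_command", "arguments": {
  "deltas": [-0.04, 0, 0, 0, 0, 0, -0.08, 0, 0, 0, 0, 0, -0.12, 0, 0, 0, 0, 0, -0.16, 0, 0, 0, 0, 0, -0.2, 0, 0, 0, 0, 0, -0.24, 0, 0, 0, 0, 0, -0.24, 0, 0, 0, 0, 0, -0.24, 0, 0, 0, 0, 0]
}}

```text
time: 10.15
ee_pos: [0.4074, -0.2941, 0.2499]
eef_rot: [-0.627, -0.328, 0.327, 0.627]
ft_force: [0.7, 0.8, -0.6]
width: 0.0002
```

```bash
python3 st.py 7 -125; python3 - <<'E'
from bench import r
from h import *
p=r.camera('top');cv2.imwrite('pics/top7.png',p['image'][:,:,::-1])
F=C+.075*np.array([np.cos(np.radians(-160.95)),np.sin(np.radians(-160.95))]);print('front',F)
try: print('red',red(p))
except Exception as e: print(e)
v,t,e=analyse(p);print(np.degrees(v[2]),v[:2],len(t))
for q in('tub_a','tub_red_lid','spray_bottle','tumbler','spare_tub'): print(q,[(round(d['conf'],2),[round(float(x)) for x in d['centre']]) for d in r.boxes_of(p,q)])
E
```

```text
phase 18.95287223109299 [0.607 0.037] 5
red [0.522 0.005 0.08 ]
10.2 [ 0.408 -0.294  0.25 ] [-0.009 -0.662 -0.188]
r,phi 0.37445907298391956 -119.68553417285774
[[0.242 0.2   0.019 0.005 0.236 0.021]]
front [0.52230744 0.00722051]
red [0.52266739 0.00726724 0.08      ]
18.911704714382072 [0.59355082 0.03152655] 5
tub_a [(0.93, [166, 169]), (0.91, [119, 247]), (0.88, [209, 298]), (0.66, [175, 276]), (0.66, [189, 242]), (0.6, [225, 180]), (0.23, [268, 288])]
tub_red_lid [(0.59, [236, 280]), (0.39, [267, 287])]
spray_bottle [(0.85, [188, 108]), (0.42, [210, 264])]
tumbler [(0.78, [188, 445]), (0.46, [188, 241])]
spare_tub [(0.55, [248, 437])]
```

View pics/top7.png

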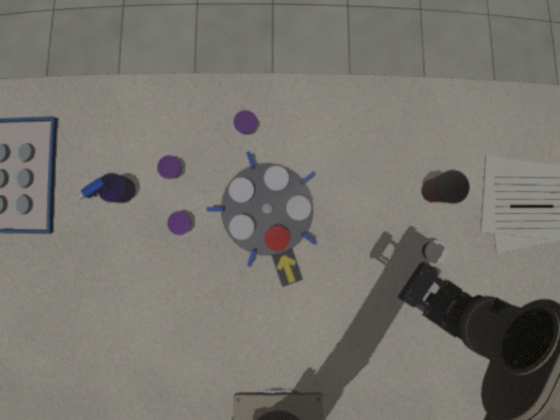

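View pics/scene7.png

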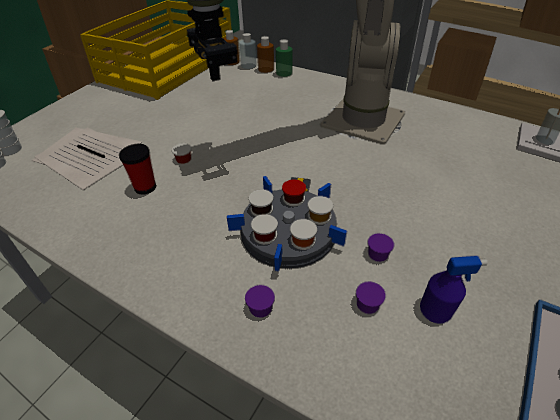

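The red lid at top-view pixel (row 236, col 278) lies on the arrow line, within about 1 mm of the front place. All five tubs are seated, and the bystanders are where they started. I'm handing in.

```bash
python3 -c "
from bench import r
print(r.close_job())"
```

```text
the job is handed in; nothing more can be done
None
```

I turned the carousel about 65° clockwise with the shut fingertips pushing slowly on one blue tab. The red-lidded tub now stands at the front, in line with the yellow arrow. I then backed the arm clear and handed the job in at about 10 s; no verdict was reported.

**Red-lidded tub:** the last top view put it at (0.5227, 0.0073), against a front place of (0.5223, 0.0072). That is within about 1 mm, where 12 mm is allowed.

**Tubs and bystanders:** all five tubs look upright in their seats. The spray bottle, tumbler and spare tub are where they began, to within a few pixels.

**Forces:** the force reading stayed within about 3 N throughout.

**Checks that disagreed:**
- The scene camera put the carousel's axis about 15 mm off from the top camera. I used the top camera for positions and the scene view only for the turning angle; the two agreed on that angle.
- The networks gave some wrong low-confidence hits, such as the yellow arrow as a tub. I ignored these after comparing them with the pictures.

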